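# Seat a tea tin in the labelling jig

## Task

Push the flat rectangular tea tin along the table into the corner of the labelling jig, flush against both the long back rail and the short end stop, and push the jig's sliding block up against the tin so that it is boxed in, with no gap. Only push: never lift or tip the tin. Leave the other loose things on the table where they are.

Things in the scene. Friction and masses are not known exactly. Their poses are not given: they have to be found in the camera images.
- tin: flat rectangular closed tea tin, dark green, thin steel band, paper square on the flat lid; 90 mm along its x, 130 mm along its y, 40 mm high, 0.25 to 0.5 kg, smooth (slides with about 1 N). Origin at the centre of its underside, z up. Starts loose on the table between end stop and sliding block, 55 to 80 mm short of its seat (toward the robot), 35 to 105 mm to the right of it, turned up to 0.3 rad from the jig
- jig: fixed aluminium jig: two rails 20 mm thick, 26 mm high, screwed to the table (no base plate). Origin on the table at the rails' inner corner; x away from the robot (jig turned up to 0.15 rad), y left, z up. The long back rail's face is the plane x = 0 (rail from y = -410 to +20 mm); the short end stop's face is the plane y = 0 (from x = -100 to +10 mm)
- seat (a point): point on the table where the seated tin's origin belongs: x = -45, y = -65 mm in the jig's frame; the seated tin's axes lie along the jig's
- jaw (a joint): sliding aluminium block, 90 x 90 mm, 38 mm high, lip over the back rail, black rubber face toward the end stop. Slides along the jig's +y toward the end stop as the value (m) grows; starts at 0 to 0.03, ends at 0.2; needs about 2 N, stays where left. At 0 its rubber face is at jig y = -290 mm; at 0.16 it just touches the seated tin. Pushed on, it pushes the tin along the rail too
- jaw_back (a point): centre of the block's outer face (the one away from the end stop), 18 mm above the table and 45 mm in front of the back rail's face; push here along the jig's +y. The block's rubber face is 90 mm farther along +y
- cup: bystander: white ceramic tasting cup, 68 mm wide, 55 mm high, standing in front of the sliding block, toward the robot; origin at the centre of its underside
- small_tin: bystander: small round green tin, 58 mm wide, 55 mm high, left of and nearer the robot than the end stop; origin at the centre of its underside
- tall_tin: bystander: round green tin, 66 mm wide, 90 mm high, behind the back rail; origin at the centre of its underside
- carton: bystander: cardboard carton 60 x 60 x 80 mm with a paper strip, to the left of the jig; origin at the centre of its underside
- brush: bystander: hand brush lying on the table far to the right
Mind the look-alikes: they are no part of the job. What is shaped like the tin but orange or turquoise is not meant.

How it is judged:
At the end, for the whole second after the job is handed in: the tin stands on the table with its origin within 3 mm of its seat along both jig axes and square with the jig within 0.03 rad (flush against both rails), the sliding block's joint is above 0.157 (within 3 mm of touching the seated tin), and tin and block are at rest (x of tin in the frame of jig between -0.048 and -0.042 m and y of tin in the frame of jig between -0.068 and -0.062 m and angle between the x axis of tin and the x axis of jig, either way round below 0.03 rad and value of joint jaw above 0.157 m and velocity of joint jaw below 0.005 m/s and linear speed of tin below 0.005 m/s and angle between tin's own z axis and vertical below 0.03 rad and height (world z) of tin below 0.004 m).
It fails at once if the tin is lifted or tipped (more than 8 mm up or 0.12 rad) (height (world z) of tin above 0.008 m or angle between tin's own z axis and vertical above 0.12 rad).
It fails at once if a bystander is moved more than 15 mm (distance of any of tall_tin, small_tin, cup, carton, brush from where it was at the start of the episode above 0.015 m).
It also fails if it takes over 45 s, if anything falls off the work surface, if the arm or the gripper's body presses on something with over 40 N, if the wrist force passes 120 N, or if a joint passes its speed limit or range.

## Robot

A 6-joint arm with a two-finger parallel gripper is mounted at the origin on the work surface. World frame = base frame: x ahead of the robot, y to its left, z up, the work surface at z = 0. Lengths are in m, angles in rad, forces in N, time in s.
With the tool pointing down it reaches from about 0.4 to 0.825 m from the base axis. Payload 7 kg.
Tool frame: the origin (TCP) lies between the finger pads; the fingertips stand 22 mm ahead of it and the grasp point (between the pads) lies 3 mm ahead of it; z points along the fingers, y is the direction in which the jaws open and shut (so a half turn about z gives the same grasp; the last joint's range is limited). The gripper opens to 88 mm and grips with 3 to 60 N. Pads are 19 mm wide; open, the fingers measure 130 mm over their backs; the gripper's body (78 mm by 193 mm) begins 47 mm behind the grasp point.
Start: joints at [1.515, 0.359, 0.012, 0, -1.224, -0.288], TCP at [0.228, 0.635, 0.249] pointing down, gripper open.
Joint ranges: [-3.07, 3.07], [-1.43, 2.12], [-1.02, 1.25], [-3.03, 1.67], [-3.05, -0], [-3.03, 3.03]. Speed limits (rad/s): [2.39, 2.39, 3.01, 3.14, 3.14, 3.14].

## Interface

Orientations are given as [roll, pitch, yaw] about the fixed x, y, z axes, in that order (R = Rz(yaw) Ry(pitch) Rx(roll)).
In Python, from station import arm, optics gives the robot as it stands. The module is installed in compiled form; this text tells all that it offers.
- The arm moves only by the tool jog_arm, never from a script. Its argument "motion" is a list that holds one entry, the list of rows, each a list of 7 numbers: the shift along the tool's x, y, z in m, then the turn, a rotation vector about the tool's x, y, z in degrees, then the finger opening in m, from 0 to 0.0876. In form: [[[x, y, z, rx, ry, rz, grip], ...]]. A call has 1 to 8 rows; each row is the pose to reach, as a shift and turn from the pose measured when the call began, along the tool's axes at that moment; what a row does not reach only later rows make up. A row lasts 1/10 s, in which the tool goes at most 50 mm and 8.59 degrees, less where a joint would pass 70% of its speed; a pose out of reach is approached as far as the arm can. A call with a gripper value outside its range is refused whole. The fingers move at their own pace and stop on an object; "newtons" is the grip in N (left out, the last holds). Time passes only in rows, so rows that repeat a pose let the fingers close. It gives the time, the measured TCP pose, the force and the opening at its end, in the units of the state.
- arm.get_state(): the state, without advancing time (a new reading comes with each control period).
- optics.grab_frame(name): name is "scene" or "top" or "wrist"; returns the picture (480x640x3 uint8, red, green, blue); there is no depth.
- optics.camera_model(name): a dict with "mtx" (3x3 intrinsics, pixels), "R" (3x3) and "t" (3): a world point X has camera coordinates R X + t; the wrist camera has in their place "mount" (4x4, takes a point from camera to tool coordinates, whose origin is the TCP and whose axes are the flange's). Camera axes: x right, y down, z forward; pixel columns grow to the right and rows downward; lengths in m; the calibration is good to about 2 mm. The wrist camera is an equidistant fisheye: a pixel r from the principal point sees the ray r / f radians off the axis. A picture is of the moment at which its call begins: read the wrist's pose just before it. camera_model takes no time and is no camera call.
- arm.job_done(): hands the job in, once; it reports no verdict.
The state is a dict: "t": time; "q": joint angles; "qd": joint speeds; "joint_efforts": joint torques, N m; "eef_pos": TCP position; "ee_rot": TCP orientation; "force": force on the tool from outside, world axes, zero at the start; "moment": the same for the moment, N m; "width": finger opening in m.
Only numpy, scipy, OpenCV 4.12 (cv2) and the standard library are available. Lean on these libraries where they do the work, as an engineer would, in place of code of your own. Each camera call takes 0.05 s, during which the arm holds its last target.

## Working session

There is one attempt and no reset: what is moved stays moved. The work goes in short steps, Python scripts to look and compute and a tool call to move; the robot and the scene stay as the last step left them, time stands still between calls to the robot, and variables do not carry over. Pictures are saved under pics/ and viewed, and the job is handed in when it is done.

Besides the shell and the picture viewer there is one more tool, called after "Call:" as name([rows], argument=value, ...), one row to a line, values as JSON. jog_arm: Moves the arm, as the interface text tells. Its arguments: {"type":"object","properties":{"motion":{"type":"array","items":{"type":"array","items":{"type":"array","items":{"type":"number"}}}},"newtons":{"type":"number"}},"required":["motion"]}

```bash
mkdir -p pics; python3 - <<'E'
from station import arm, optics
import cv2
for n in ["scene","top"]:
    cv2.imwrite(f"pics/{n}0.png",optics.grab_frame(n)[:,:,::-1])
    print(optics.camera_model(n))
print(arm.get_state()); print(optics.camera_model("wrist"))
E
```

```text
{'mtx': array([[557.64147862,   0.        , 309.45311783],
       [  0.        , 557.64147862, 237.52652721],
       [  0.        ,   0.        ,   1.        ]]), 'R': array([[ 0.49882265,  0.86657509, -0.01495259],
       [ 0.55000303, -0.32983485, -0.76727156],
       [-0.6698303 ,  0.37450847, -0.64114801]]), 't': array([-0.2711463 , -0.29155122,  1.81058342])}
{'mtx': array([[520.52967057,   0.        , 322.73799084],
       [  0.        , 520.52967057, 261.21998857],
       [  0.        ,   0.        ,   1.        ]]), 'R': array([[-0.01348351, -0.99989875, -0.00454909],
       [-0.99604316,  0.01383092, -0.08778801],
       [ 0.08784204,  0.0033474 , -0.99612879]]), 't': array([-0.01695724,  0.54118814,  1.14753397])}
{'t': 0.1, 'q': array([ 1.51510588e+00,  3.59296468e-01,  1.11602951e-02, -2.54824026e-04,
       -1.22410709e+00, -2.88124148e-01]), 'qd': array([-0.00084064, -0.00208081,  0.00231414,  0.00066365,  0.00022037,
       -0.00042696]), 'joint_efforts': array([-8.90136071e-04, -5.84163487e+01,  2.93753618e+01,  7.01555997e+00,
        1.01992569e-02, -4.20045149e-05]), 'eef_pos': array([0.22741879, 0.63511501, 0.24774246]), 'ee_rot': array([ 3.14013729e+00, -1.81492866e-04, -3.43901218e-01]), 'force': array([ 0.76598218,  0.88666122, -0.09563308]), 'moment': array([-0.02742692,  0.02665219,  0.01386809]), 'width': 0.08743457359558736}
{'mtx': array([[371.64829954,   0.        , 314.60679081],
       [  0.        , 371.64829954, 242.50621019],
       [  0.        ,   0.        ,   1.        ]]), 'mount': array([[ 7.50219381e-05, -9.52342896e-01, -3.05029511e-01,
         8.22494841e-02],
       [ 9.99999996e-01,  5.50125795e-05,  7.41931442e-05,
        -5.23729195e-04],
       [-5.38768536e-05, -3.05029516e-01,  9.52342896e-01,
        -1.36353726e-01],
       [ 0.00000000e+00,  0.00000000e+00,  0.00000000e+00,
         1.00000000e+00]])}
```

View pics/top0.png

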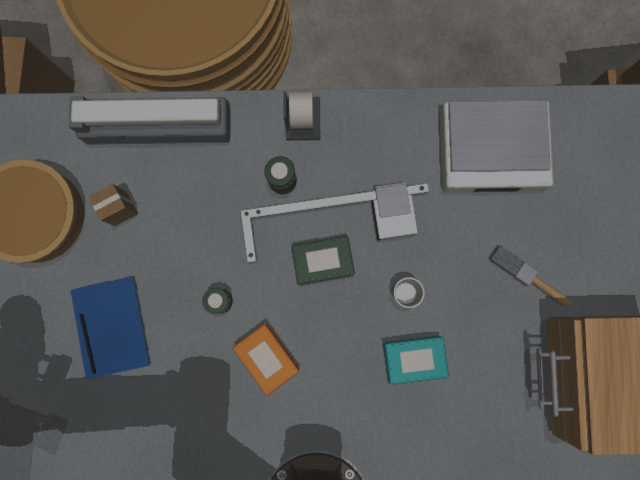

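View pics/scene0.png

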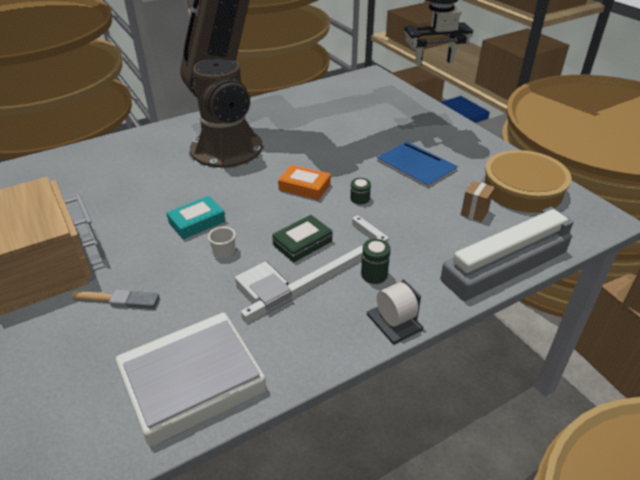

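The top view shows the jig: rail from about (245,213) to (428,188), end stop running down to (251,260). The green tin is near (323,260), the block at (395,210), the cup at (408,292) and the small tin at (216,300). I'll zoom in to measure.

```bash
python3 - <<'E'
import cv2
im=cv2.imread("pics/top0.png")
c=im[170:290,230:440]
cv2.imwrite("pics/topz.png",cv2.resize(c,None,fx=3.8,fy=3.8,interpolation=cv2.INTER_CUBIC))
E
```

```text
(no output)
```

View pics/topz.png

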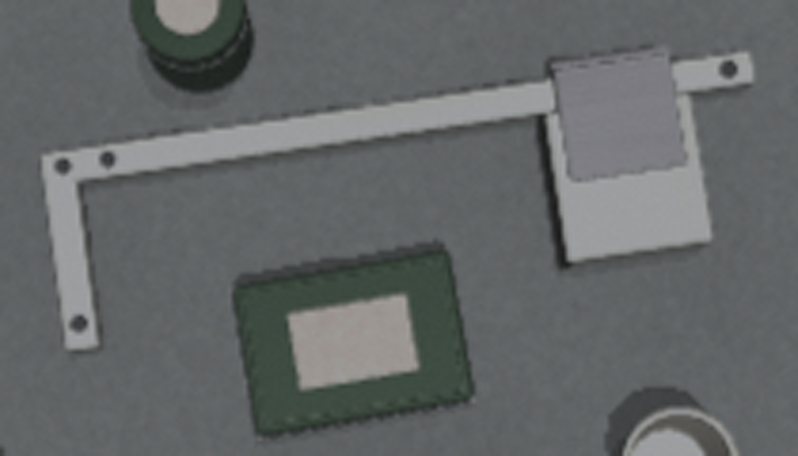

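```bash
cat > h.py <<'E'
import numpy as np
from station import arm, optics
M=optics.camera_model("top")
def px(u,v,z,M=M):
    d=M["R"].T@np.linalg.inv(M["mtx"])@np.array([u,v,1.]); o=-M["R"].T@M["t"]
    return (o+d*(z-o[2])/d[2])[:2]
def zz(p,z,x0=230,y0=170,f=3.8): return px(x0+(p[0]+.5)/f-.5,y0+(p[1]+.5)/f-.5,z)
def proj(X):
    c=M["R"]@X+M["t"]; c=M["mtx"]@c; return c[:2]/c[2]
E
python3 - <<'E'
from h import *
from scipy.optimize import least_squares
J=[((79,182),(0,0)),((752,83),(0,-.410)),((749,54),(.02,-.41)),((42,156),(.02,.02)),((99,347),(-.1,0)),((67,350),(-.1,.02))]
def fit(P,z):
    W=np.array([zz(a,z) for a,_ in P]);L=np.array([b for _,b in P])
    def r(p):
        c,s=np.cos(p[2]),np.sin(p[2]);return (p[:2]+L@np.array([[c,s],[-s,c]])-W).ravel()
    s=least_squares(r,[.5,0,0]);return s.x,np.abs(s.fun).max()
j,e=fit(J,.026);print(j,e)
T=[((236,284),(.045,.065)),((443,247),(.045,-.065)),((473,395),(-.045,-.065)),((259,434),(-.045,.065))]
t,e=fit(T,.04);print(t,e)
c,s=np.cos(j[2]),np.sin(j[2]);R=np.array([[c,-s],[s,c]])
tj=lambda w:R.T@(w-j[:2])
print("tin in jig",tj(t[:2]),t[2]-j[2])
for p in [(567,262),(711,239),(690,92)]: print("jaw",tj(zz(p,.038)))
print("seat",j[:2]+R@[-.045,-.065])
for n,u,v,z in [("cup",408,289,.055),("small",215,300,.055)]:
    w=px(u,v,z);print(n,w,tj(w))
E
```

```text
[0.64218607 0.13937063 0.13086231] 0.0026984904947983668
[ 0.5443469  -0.02387663  0.1642578 ] 0.0035325729064010214
tin in jig [-0.11830462 -0.1490845 ] 0.03339548717727542
jaw [-0.09091669 -0.28010668]
jaw [-0.08967401 -0.3658362 ]
jaw [-0.00132219 -0.36754633]
seat [0.60605263 0.06905438]
cup [ 0.47483614 -0.20933881] [-0.21142184 -0.32389054]
small [0.45663697 0.21127968] [-0.17457926  0.09550635]
```

```bash
cat >> h.py <<'E'
from scipy.spatial.transform import Rotation as Ro
JP=np.array([0.6422,0.1394]);JA=0.131
def go(jx,jy,z,yaw=JA):
    s=arm.get_state();R0=Ro.from_euler('xyz',s["ee_rot"]);c,sn=np.cos(JA),np.sin(JA)
    w=np.r_[JP+np.array([[c,-sn],[sn,c]])@[jx,jy],z]
    d=R0.inv().apply(w-s["eef_pos"]);r=(R0.inv()*Ro.from_euler('xyz',[np.pi,0,yaw])).as_rotvec(degrees=True)
    print("t",s["t"],"tgt",w.round(4),"shift",d.round(4),"rot",r.round(2),"F",s["force"].round(1))
def where():
    s=arm.get_state();c,sn=np.cos(JA),np.sin(JA)
    print("t",s["t"],"jig",(np.array([[c,sn],[-sn,c]])@(s["eef_pos"][:2]-JP)).round(4),"z",s["eef_pos"][2].round(4),"rot",s["ee_rot"].round(3),"F",s["force"].round(1))
E
python3 -c "
from h import *
go(-.205,-.149,.2)"
```

```text
t 0.1 tgt [ 0.4584 -0.0351  0.2   ] shift [0.4434 0.553  0.0486] rot [ 8.000e-02  1.000e-02 -2.721e+01] F [ 0.8  0.9 -0.1]
```

Call:
jog_arm([
  [[0.443,0.553,0.048,0,0,-27.2,0.06],[0.443,0.553,0.048,0,0,-27.2,0.06],[0.443,0.553,0.048,0,0,-27.2,0.06],[0.443,0.553,0.048,0,0,-27.2,0.06],[0.443,0.553,0.048,0,0,-27.2,0.06],[0.443,0.553,0.048,0,0,-27.2,0.06],[0.443,0.553,0.048,0,0,-27.2,0.06],[0.443,0.553,0.048,0,0,-27.2,0.06]],
])

```text
t: 0.9
eef_pos: [0.3573, 0.256, 0.2214]
ee_rot: [3.14, 0.001, 0.131]
force: [1.6, 0.0, -1.0]
width: 0.0598
```

```bash
python3 -c "
from h import *
where();go(-.205,-.149,.2)"
```

```text
t 0.9 jig [-0.2673  0.1528] z 0.2214 rot [3.14e+00 1.00e-03 1.31e-01] F [ 1.6  0.  -1. ]
t 0.9 tgt [ 0.4584 -0.0351  0.2   ] shift [0.0622 0.3018 0.0217] rot [0.07 0.03 0.02] F [ 1.6  0.  -1. ]
```

Call:
jog_arm([
  [[0.062,0.302,0.022,0,0,0,0.06],[0.062,0.302,0.022,0,0,0,0.06],[0.062,0.302,0.022,0,0,0,0.06],[0.062,0.302,0.022,0,0,0,0.06],[0.062,0.302,0.022,0,0,0,0.06],[0.062,0.302,0.022,0,0,0,0.06],[0.062,0.302,0.022,0,0,0,0.06],[0.062,0.302,0.022,0,0,0,0.06]],
])

```text
t: 1.7
eef_pos: [0.4581, -0.0372, 0.1991]
ee_rot: [3.14, 0.002, 0.127]
force: [0.3, 0.0, -0.4]
width: 0.0599
```

```bash
python3 -c "
from h import *
import cv2
where();go(-.205,-.149,.036)
cv2.imwrite('pics/w1.png',optics.grab_frame('wrist')[:,:,::-1])
cv2.imwrite('pics/t1.png',optics.grab_frame('top')[:,:,::-1])"
```

```text
t 1.7 jig [-0.2055 -0.151 ] z 0.1991 rot [3.14e+00 2.00e-03 1.27e-01] F [ 0.3  0.  -0.4]
t 1.7 tgt [ 0.4584 -0.0351  0.036 ] shift [ 0.0009 -0.0023  0.1631] rot [ 0.08  0.12 -0.21] F [ 0.3  0.  -0.4]
```

View pics/w1.png

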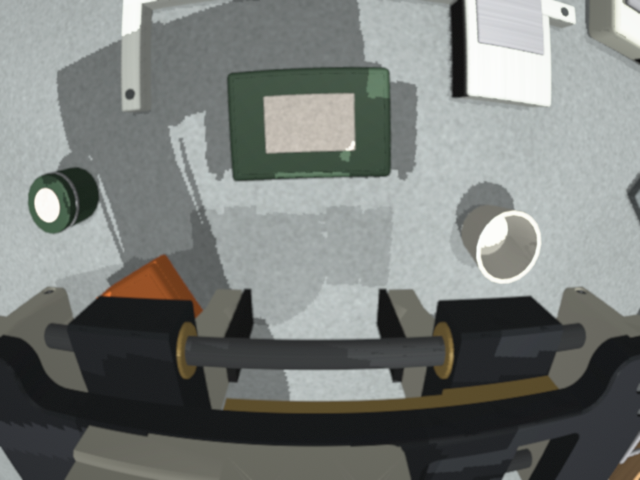

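View pics/t1.png

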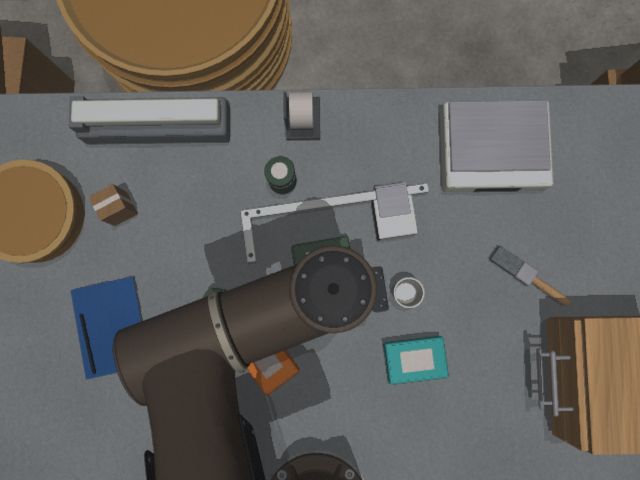

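The wrist view shows the tin straight ahead at (310,123), centred between the fingers, and the space below the fingers is clear. Descending.

Call:
jog_arm([
  [[0.001,-0.002,0.04,0,0,0,0.06],[0.001,-0.002,0.08,0,0,0,0.06],[0.001,-0.002,0.12,0,0,0,0.06],[0.001,-0.002,0.15,0,0,0,0.06],[0.001,-0.002,0.163,0,0,0,0.06],[0.001,-0.002,0.163,0,0,0,0.06]],
])

```text
t: 2.4
eef_pos: [0.4571, -0.0322, 0.035]
ee_rot: [3.14, 0.005, 0.133]
force: [0.7, -0.3, 0.5]
width: 0.0601
```

```bash
python3 -c "
from h import *
where();go(-.10,-.149,.035)"
```

```text
t 2.4 jig [-0.2059 -0.146 ] z 0.035 rot [3.14  0.005 0.133] F [ 0.7 -0.3  0.5]
t 2.4 tgt [ 0.5625 -0.0214  0.035 ] shift [ 0.1059  0.0032 -0.0006] rot [0.11 0.28 0.1 ] F [ 0.7 -0.3  0.5]
```

Call:
jog_arm([
  [[0.015,0.003,0,0,0,0,0.06],[0.025,0.003,0,0,0,0,0.06],[0.033,0.003,0,0,0,0,0.06],[0.041,0.003,0,0,0,0,0.06],[0.049,0.003,0,0,0,0,0.06],[0.057,0.003,0,0,0,0,0.06],[0.065,0.003,0,0,0,0,0.06],[0.073,0.003,0,0,0,0,0.06]],
])

```text
t: 3.2
eef_pos: [0.5305, -0.0255, 0.0346]
ee_rot: [3.14, 0.005, 0.133]
force: [-1.9, -0.8, 0.7]
width: 0.0602
```

```bash
python3 -c "
from h import *
import cv2
where();go(-.10,-.149,.035)
cv2.imwrite('pics/w2.png',optics.grab_frame('wrist')[:,:,::-1])"
```

```text
t 3.2 jig [-0.1323 -0.1489] z 0.0346 rot [3.14  0.005 0.133] F [-1.9 -0.8  0.7]
t 3.2 tgt [ 0.5625 -0.0214  0.035 ] shift [ 0.0323  0.0001 -0.0006] rot [0.11 0.29 0.09] F [-1.9 -0.8  0.7]
```

View pics/w2.png

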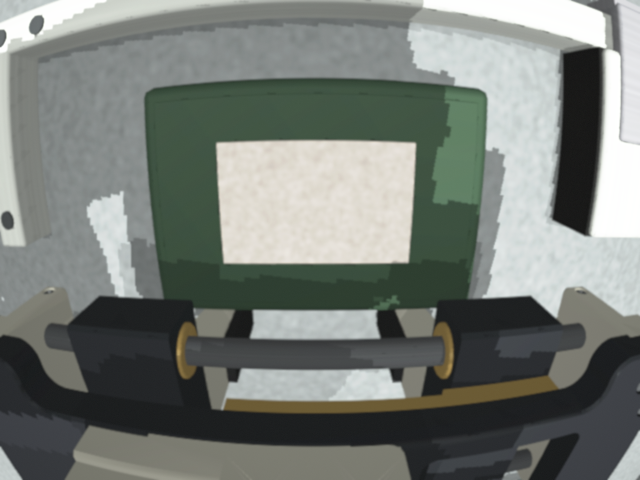

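Both fingers are against the tin's front face at row 310, and the tin is nearly square with the rail. I'll push on slowly and watch the force.

Call:
jog_arm([
  [[0.006,0,0,0,0,0,0.06],[0.012,0,0,0,0,0,0.06],[0.017,0,0,0,0,0,0.06],[0.021,0,0,0,0,0,0.06],[0.025,0,0,0,0,0,0.06]],
])

```text
t: 3.75
eef_pos: [0.557, -0.0219, 0.0346]
ee_rot: [3.14, 0.004, 0.133]
force: [-1.5, -0.7, 0.2]
width: 0.0601
```

```bash
python3 -c "
from h import *
where()"
```

```text
t 3.75 jig [-0.1055 -0.1488] z 0.0346 rot [3.14  0.004 0.133] F [-1.5 -0.7  0.2]
```

Call:
jog_arm([
  [[0.003,0,0,0,0,0,0.06],[0.005,0,0,0,0,0,0.06],[0.007,0,0,0,0,0,0.06]],
])

```text
t: 4.05
eef_pos: [0.5632, -0.0211, 0.0344]
ee_rot: [3.14, 0.006, 0.133]
force: [-6.7, -0.6, 2.6]
width: 0.06
```

Call:
jog_arm([
  [[0.002,0,0,0,0,0,0.06],[0.002,0,0,0,0,0,0.06]],
])

```text
t: 4.25
eef_pos: [0.5633, -0.0213, 0.0339]
ee_rot: [3.139, 0.009, 0.132]
force: [-5.9, -1.3, 1.6]
width: 0.0603
```

```bash
python3 -c "
from h import *
import cv2
where()
cv2.imwrite('pics/w3.png',optics.grab_frame('wrist')[:,:,::-1])"
```

```text
t 4.25 jig [-0.0992 -0.149 ] z 0.0339 rot [3.139 0.009 0.132] F [-5.9 -1.3  1.6]
```

View pics/w3.png

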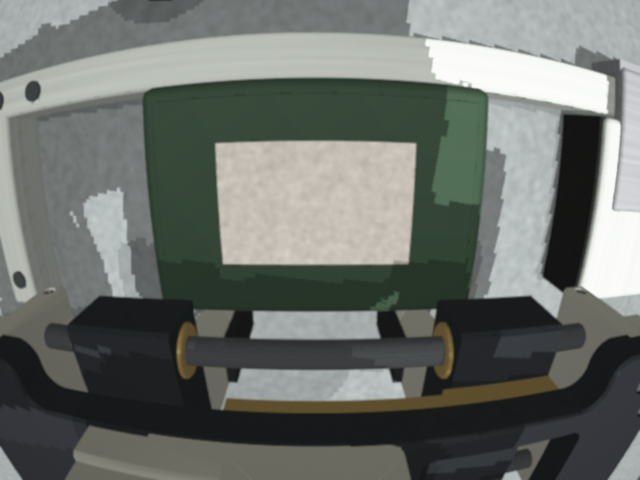

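The tin is flush on the back rail. Next I'll back off, rise and move behind the block.

Call:
jog_arm([
  [[-0.02,0,0,0,0,0,0.06],[-0.04,0,0,0,0,0,0.04],[-0.04,0,-0.04,0,0,0,0.0],[-0.04,0,-0.08,0,0,0,0.0],[-0.04,0,-0.12,0,0,0,0.0],[-0.04,0,-0.12,0,0,0,0.0]],
])

```text
t: 4.9
eef_pos: [0.5285, -0.0254, 0.1604]
ee_rot: [3.14, -0.002, 0.133]
force: [-0.1, -0.7, -0.6]
width: 0.0259
```

```bash
python3 -c "
from h import *
where();go(-.045,-.43,.15)"
```

```text
t 4.9 jig [-0.1342 -0.1486] z 0.1604 rot [ 3.14e+00 -2.00e-03  1.33e-01] F [-0.1 -0.7 -0.6]
t 4.9 tgt [ 0.6538 -0.2928  0.15  ] shift [0.0885 0.2816 0.011 ] rot [ 0.09 -0.11  0.14] F [-0.1 -0.7 -0.6]
```

Call:
jog_arm([
  [[0.0885,0.2816,0.01,0,0,0,0.0],[0.0885,0.2816,0.01,0,0,0,0.0],[0.0885,0.2816,0.01,0,0,0,0.0],[0.0885,0.2816,0.01,0,0,0,0.0],[0.0885,0.2816,0.01,0,0,0,0.0],[0.0885,0.2816,0.01,0,0,0,0.0],[0.0885,0.2816,0.01,0,0,0,0.0],[0.0885,0.2816,0.01,0,0,0,0.0]],
])

```text
t: 5.7
eef_pos: [0.6536, -0.2941, 0.1496]
ee_rot: [3.14, -0.001, 0.131]
force: [-0.2, 0.8, 0.3]
width: 0.0002
```

```bash
python3 -c "
from h import *
import cv2
where();go(-.045,-.43,.033)
cv2.imwrite('pics/w4.png',optics.grab_frame('wrist')[:,:,::-1])"
```

```text
t 5.7 jig [-0.0453 -0.4312] z 0.1496 rot [ 3.14e+00 -1.00e-03  1.31e-01] F [-0.2  0.8  0.3]
t 5.7 tgt [ 0.6538 -0.2928  0.033 ] shift [ 0.0002 -0.0014  0.1166] rot [ 0.07 -0.06  0.01] F [-0.2  0.8  0.3]
```

View pics/w4.png

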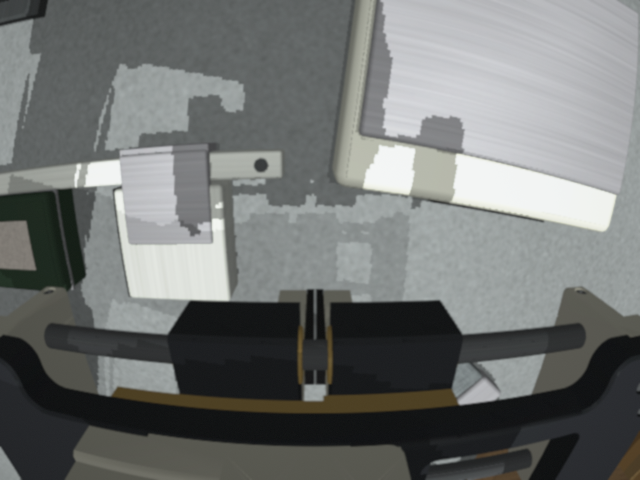

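```bash
python3 -c "
from h import *
c,sn=np.cos(JA),np.sin(JA);R=np.array([[c,sn],[-sn,c]])
for p in [(446,190),(551,189),(446,180),(495,247),(505,270)]:
  for z in (.0,.05): print(p,z,(R@(px(*p,z)-JP)).round(3))"
```

```text
(446, 190) 0.0 [ 0.003 -0.456]
(446, 190) 0.05 [-0.006 -0.443]
(551, 189) 0.0 [-0.03  -0.698]
(551, 189) 0.05 [-0.038 -0.674]
(446, 180) 0.0 [ 0.027 -0.46 ]
(446, 180) 0.05 [ 0.016 -0.447]
(495, 247) 0.0 [-0.144 -0.546]
(495, 247) 0.05 [-0.148 -0.529]
(505, 270) 0.0 [-0.2   -0.559]
(505, 270) 0.05 [-0.201 -0.542]
```

Call:
jog_arm([
  [[-0.015,-0.015,0.02,0,0,0,0.0],[-0.015,-0.015,0.055,0,0,0,0.0],[-0.015,-0.015,0.09,0,0,0,0.0],[-0.015,-0.015,0.11,0,0,0,0.0],[-0.015,-0.015,0.116,0,0,0,0.0],[-0.015,-0.015,0.116,0,0,0,0.0]],
])

```text
t: 6.35
eef_pos: [0.6366, -0.2792, 0.034]
ee_rot: [3.14, -0.0, 0.134]
force: [0.3, 0.1, -0.1]
width: 0.0001
```

```bash
python3 -c "
from h import *
where();go(-.06,-.22,.033)"
```

```text
t 6.35 jig [-0.0602 -0.4143] z 0.034 rot [ 3.14  -0.     0.134] F [ 0.3  0.1 -0.1]
t 6.35 tgt [ 0.6115 -0.0866  0.033 ] shift [ 0.0008 -0.1943  0.0008] rot [ 0.06 -0.03  0.16] F [ 0.3  0.1 -0.1]
```

Call:
jog_arm([
  [[0,-0.012,0,0,0,0,0.0],[0,-0.022,0,0,0,0,0.0],[0,-0.03,0,0,0,0,0.0],[0,-0.038,0,0,0,0,0.0],[0,-0.048,0,0,0,0,0.0],[0,-0.058,0,0,0,0,0.0],[0,-0.068,0,0,0,0,0.0],[0,-0.076,0,0,0,0,0.0]],
])

```text
t: 7.15
eef_pos: [0.6267, -0.203, 0.0341]
ee_rot: [3.14, -0.001, 0.134]
force: [0.8, -2.3, 2.5]
width: 0.0003
```

```bash
python3 -c "
from h import *
import cv2
where();go(-.06,-.24,.033)
cv2.imwrite('pics/w5.png',optics.grab_frame('wrist')[:,:,::-1])"
```

```text
t 7.15 jig [-0.0601 -0.3374] z 0.0341 rot [ 3.14e+00 -1.00e-03  1.34e-01] F [ 0.8 -2.3  2.5]
t 7.15 tgt [ 0.6141 -0.1064  0.033 ] shift [ 0.0004 -0.0974  0.001 ] rot [ 0.07 -0.06  0.18] F [ 0.8 -2.3  2.5]
```

View pics/w5.png

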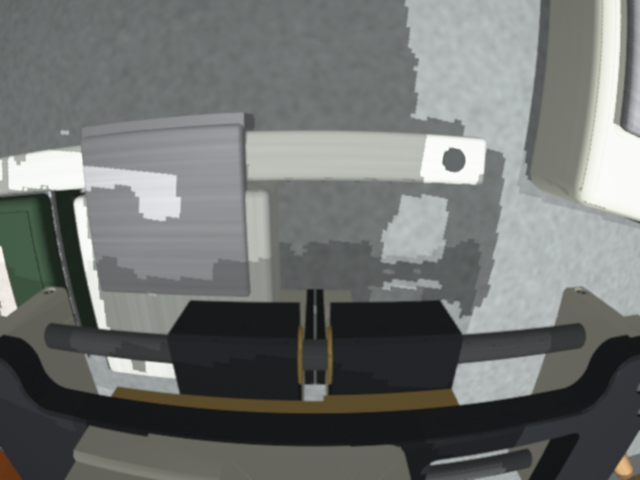

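The finger is pushing the block, whose outer edge shows at column 270. The force is about 2.3 N, as expected. Pushing on, with the tin soon in contact.

Call:
jog_arm([
  [[0,-0.01,0,0,0,0,0.0],[0,-0.02,0,0,0,0,0.0],[0,-0.03,0,0,0,0,0.0],[0,-0.04,0,0,0,0,0.0],[0,-0.05,0,0,0,0,0.0],[0,-0.06,0,0,0,0,0.0],[0,-0.07,0,0,0,0,0.0],[0,-0.08,0,0,0,0,0.0]],
])

```text
t: 8.0
eef_pos: [0.6154, -0.1219, 0.0338]
ee_rot: [3.141, -0.0, 0.135]
force: [2.3, -3.7, 0.1]
width: 0.0005
```

```bash
python3 -c "
from h import *
import cv2
where();go(-.06,-.24,.033)
cv2.imwrite('pics/w6.png',optics.grab_frame('wrist')[:,:,::-1])"
```

```text
t 8.0 jig [-0.0607 -0.2555] z 0.0338 rot [ 3.141 -0.     0.135] F [ 2.3 -3.7  0.1]
t 8.0 tgt [ 0.6141 -0.1064  0.033 ] shift [ 0.0007 -0.0155  0.0008] rot [ 0.04 -0.02  0.2 ] F [ 2.3 -3.7  0.1]
```

View pics/w6.png

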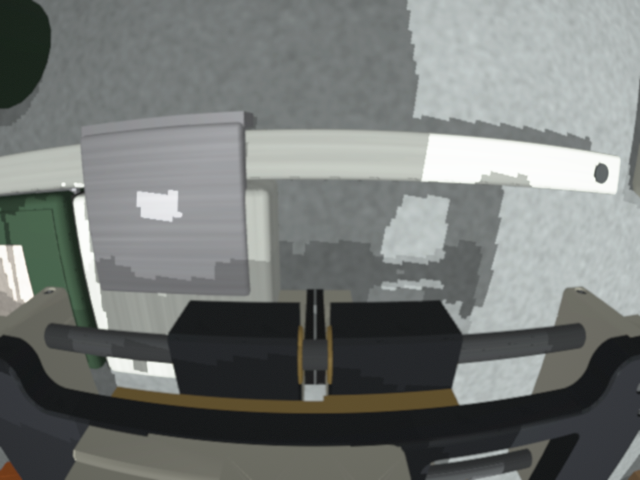

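The block is now pushing the tin along the rail with no gap. Pushing slowly to the end stop.

Call:
jog_arm([
  [[0,-0.004,0,0,0,0,0.0],[0,-0.007,0,0,0,0,0.0],[0,-0.01,0,0,0,0,0.0],[0,-0.012,0,0,0,0,0.0],[0,-0.014,0,0,0,0,0.0]],
])

```text
t: 8.55
eef_pos: [0.613, -0.1068, 0.0336]
ee_rot: [3.141, 0.0, 0.135]
force: [0.5, -2.8, -1.0]
width: 0.0007
```

Call:
jog_arm([
  [[0,-0.002,0,0,0,0,0.0],[0,-0.004,0,0,0,0,0.0]],
])

```text
t: 8.75
eef_pos: [0.6125, -0.1029, 0.0337]
ee_rot: [3.141, 0.0, 0.134]
force: [1.7, -3.0, -0.2]
width: 0.0003
```

Call:
jog_arm([
  [[0,-0.002,0,0,0,0,0.0],[0,-0.004,0,0,0,0,0.0]],
])

```text
t: 8.95
eef_pos: [0.6123, -0.1014, 0.0338]
ee_rot: [3.138, 0.001, 0.135]
force: [7.2, -29.9, -6.6]
width: 0.0005
```

Call:
jog_arm([
  [[0,-0.002,0,0,0,0,0.0],[0,-0.003,0,0,0,0,0.0]],
])

```text
t: 9.15
eef_pos: [0.6123, -0.1014, 0.0338]
ee_rot: [3.135, 0.001, 0.135]
force: [7.0, -28.1, -6.3]
width: 0.0004
```

Force rose to about 29 N with no further motion, so the tin has reached the end stop. Backing off, rising, and clearing the view.

Call:
jog_arm([
  [[0,0.01,0,0,0,0,0.0],[0,0.03,0,0,0,0,0.0],[0,0.03,-0.04,0,0,0,0.0],[0,0.03,-0.09,0,0,0,0.06],[-0.02,0.02,-0.13,0,0,0,0.06],[-0.05,-0.02,-0.15,0,0,0,0.06],[-0.09,-0.06,-0.15,0,0,0,0.06],[-0.12,-0.1,-0.15,0,0,0,0.06]],
])

```text
t: 9.95
eef_pos: [0.4854, -0.0236, 0.1838]
ee_rot: [3.136, 0.0, 0.134]
force: [1.4, 1.7, 0.2]
width: 0.035
```

```bash
python3 -c "
from h import *
where();go(-.15,-.065,.19);go(-.15,-.065,.035)"
```

```text
t 9.95 jig [-0.1767 -0.1412] z 0.1838 rot [3.136 0.    0.134] F [1.4 1.7 0.2]
t 9.95 tgt [0.502  0.0554 0.19  ] shift [ 0.0269 -0.0761 -0.0066] rot [0.3  0.   0.15] F [1.4 1.7 0.2]
t 9.95 tgt [0.502  0.0554 0.035 ] shift [ 0.0269 -0.0769  0.1484] rot [0.3  0.   0.15] F [1.4 1.7 0.2]
```

Call:
jog_arm([
  [[0.027,-0.076,0,0,0,0,0.05],[0.027,-0.076,0,0,0,0,0.05],[0.027,-0.076,0,0,0,0,0.05],[0.027,-0.076,0,0,0,0,0.05]],
])

```text
t: 10.35
eef_pos: [0.5015, 0.0562, 0.1832]
ee_rot: [3.137, 0.001, 0.135]
force: [-0.3, -0.6, 0.7]
width: 0.0501
```

```bash
python3 -c "
from h import *
import cv2
where();go(-.15,-.065,.035)
cv2.imwrite('pics/w7.png',optics.grab_frame('wrist')[:,:,::-1])"
```

```text
t 10.35 jig [-0.1503 -0.0641] z 0.1832 rot [3.137e+00 1.000e-03 1.350e-01] F [-0.3 -0.6  0.7]
t 10.35 tgt [0.502  0.0554 0.035 ] shift [0.0005 0.0002 0.1482] rot [0.27 0.05 0.26] F [-0.3 -0.6  0.7]
```

View pics/w7.png

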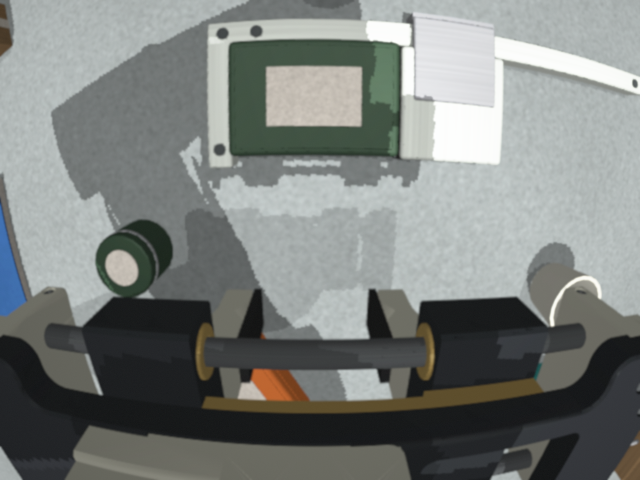

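The tin sits in the corner, with the end stop on its left at column 225, the rail above it and the block on its right at column 400. Before the last nudge toward the rail I'll check clearance to the orange tin.

```bash
python3 -c "
from h import *
c,sn=np.cos(JA),np.sin(JA);R=np.array([[c,sn],[-sn,c]])
for p in [(267,323),(298,368)]: print((R@(px(*p,.04)-JP)).round(3))"
```

```text
[-0.24  -0.008]
[-0.347 -0.062]
```

Clear: the orange tin is 80 mm behind the fingers.

Call:
jog_arm([
  [[0,0,0.05,0,0,0,0.05],[0,0,0.1,0,0,0,0.05],[0,0,0.14,0,0,0,0.05],[0,0,0.148,0,0,0,0.05],[0,0,0.148,0,0,0,0.05],[0.02,0,0.148,0,0,0,0.05],[0.035,0,0.148,0,0,0,0.05],[0.042,0,0.148,0,0,0,0.05]],
])

```text
t: 11.2
eef_pos: [0.5459, 0.0609, 0.0377]
ee_rot: [3.138, -0.003, 0.134]
force: [-0.2, -1.1, 0.3]
width: 0.05
```

```bash
python3 -c "
from h import *
where()"
```

```text
t 11.2 jig [-0.1057 -0.0652] z 0.0377 rot [ 3.138e+00 -3.000e-03  1.340e-01] F [-0.2 -1.1  0.3]
```

Call:
jog_arm([
  [[0.003,0,0.002,0,0,0,0.05],[0.005,0,0.002,0,0,0,0.05],[0.007,0,0.002,0,0,0,0.05],[0.008,0,0.002,0,0,0,0.05]],
])

```text
t: 11.6
eef_pos: [0.5523, 0.0615, 0.0357]
ee_rot: [3.137, -0.001, 0.134]
force: [-7.1, 0.7, 2.5]
width: 0.0502
```

```bash
python3 -c "
from h import *
where()"
```

```text
t 11.6 jig [-0.0993 -0.0655] z 0.0357 rot [ 3.137e+00 -1.000e-03  1.340e-01] F [-7.1  0.7  2.5]
```

Call:
jog_arm([
  [[0.002,0,0,0,0,0,0.05],[0.003,0,0,0,0,0,0.05]],
])

```text
t: 11.8
eef_pos: [0.5524, 0.061, 0.035]
ee_rot: [3.137, 0.004, 0.133]
force: [-10.3, 0.7, 4.9]
width: 0.05
```

Call:
jog_arm([
  [[-0.02,0,0,0,0,0,0.05],[-0.04,0,0,0,0,0,0.05],[-0.05,0,-0.04,0,0,0,0.05],[-0.06,0,-0.08,0,0,0,0.05],[-0.06,0,-0.13,0,0,0,0.05],[-0.06,0,-0.16,0,0,0,0.05]],
])

```text
t: 12.4
eef_pos: [0.4943, 0.0543, 0.1993]
ee_rot: [3.137, -0.001, 0.134]
force: [0.6, 0.4, -0.3]
width: 0.0503
```

```bash
python3 -c "
from h import *
where();go(-.267,.153,.22)"
```

```text
t 12.4 jig [-0.1578 -0.0651] z 0.1993 rot [ 3.137e+00 -1.000e-03  1.340e-01] F [ 0.6  0.4 -0.3]
t 12.4 tgt [0.3575 0.2562 0.22  ] shift [-0.1086 -0.2183 -0.0217] rot [ 0.24 -0.03  0.15] F [ 0.6  0.4 -0.3]
```

Call:
jog_arm([
  [[-0.108,-0.26,-0.02,0,0,0,0.05],[-0.108,-0.26,-0.02,0,0,0,0.05],[-0.108,-0.26,-0.02,0,0,0,0.05],[-0.108,-0.26,-0.02,0,0,0,0.05],[-0.108,-0.26,-0.02,0,0,0,0.05],[-0.108,-0.26,-0.02,0,0,0,0.05],[-0.108,-0.26,-0.02,0,0,0,0.05],[-0.108,-0.26,-0.02,0,0,0,0.05]],
])

```text
t: 13.2
eef_pos: [0.352, 0.2981, 0.2181]
ee_rot: [3.138, -0.001, 0.136]
force: [-0.2, -0.1, -0.1]
width: 0.0502
```

```bash
python3 -c "
from h import *
import cv2
im=optics.grab_frame('top')[:,:,::-1]
cv2.imwrite('pics/t8.png',im)
cv2.imwrite('pics/t8z.png',cv2.resize(im[170:290,230:440],None,fx=3.8,fy=3.8,interpolation=cv2.INTER_CUBIC))"
```

```text
(no output)
```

View pics/t8z.png

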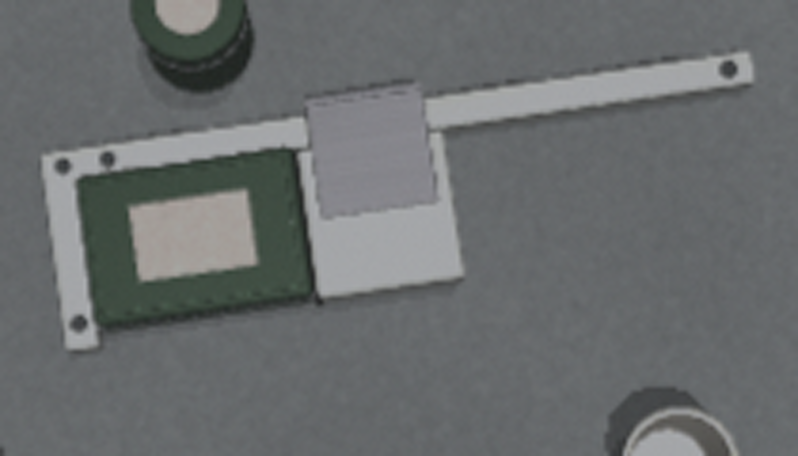

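View pics/t8.png

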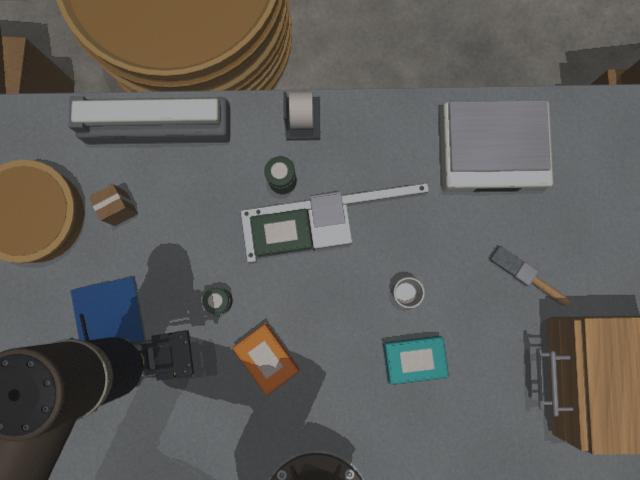

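The picture shows the tin in the corner and the block against it, with nothing else displaced. One numeric check, then hand in.

```bash
python3 -c "
from h import *
c,sn=np.cos(JA),np.sin(JA);R=np.array([[c,sn],[-sn,c]])
T=[(78,178),(294,148),(314,298),(102,328)]
W=np.array([R@(zz(p,.04)-JP) for p in T]);print(W.round(4),W.mean(0))
e=W[1]-W[0]+W[2]-W[3];print('ang',np.arctan2(e[0],-e[1]))
for p in [(320,300),(464,275)]: print('jaw',R@(zz(p,.038)-JP))
import cv2,numpy as np
a=cv2.imread('pics/top0.png').astype(int);b=cv2.imread('pics/t8.png').astype(int)
d=abs(a-b).max(2)
for n,(x,y) in dict(cup=(408,292),small=(216,300),tall=(280,175),carton=(113,205),brush=(525,273)).items(): print(n,(d[y-16:y+16,x-16:x+16]>30).mean())"
```

```text
[[-0.0004 -0.0028]
 [-0.0011 -0.1312]
 [-0.0908 -0.1302]
 [-0.0903 -0.005 ]] [-0.04563668 -0.0672734 ]
ang -0.004555844340927974
jaw [-0.09223302 -0.13347022]
jaw [-0.08983588 -0.2191774 ]
cup 0.0
small 0.1103515625
tall 0.0
carton 0.0
brush 0.0
```

```bash
python3 -c "
import cv2
a=cv2.imread('pics/t8.png')[198:268,235:320];b=cv2.imread('pics/w7.png')[10:180,190:420]
a=cv2.resize(a,(690,568),interpolation=cv2.INTER_NEAREST);cv2.imwrite('pics/a.png',a)
cv2.imwrite('pics/b.png',cv2.resize(b,None,fx=3.4,fy=3.4,interpolation=cv2.INTER_CUBIC))"
```

```text
(no output)
```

View pics/a.png

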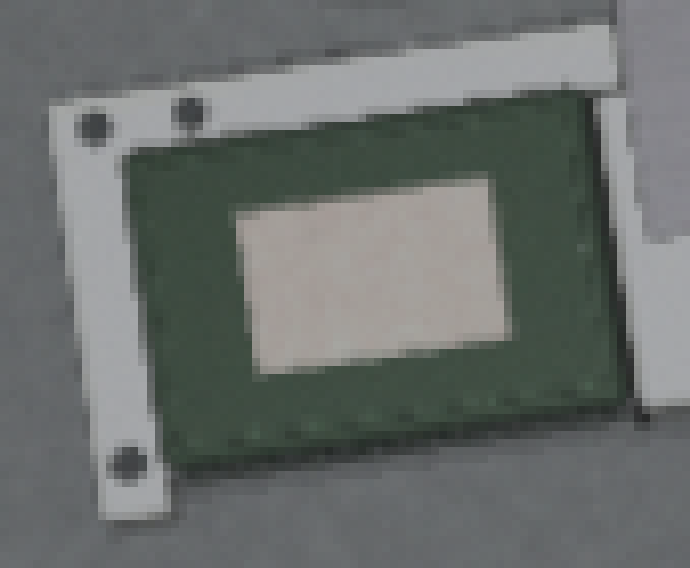

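View pics/b.png

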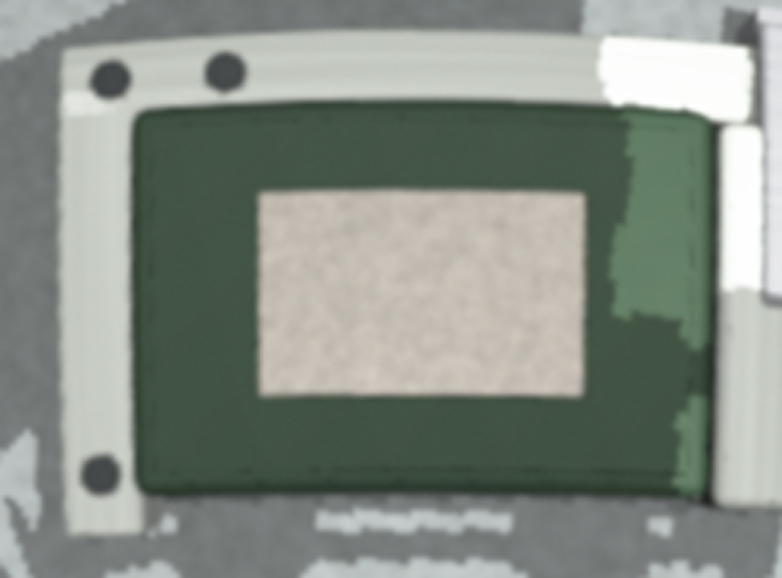

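The close-ups show no gap at the end stop, the rail or the block's rubber face. Handing in.

```bash
python3 -c "
from station import arm
print(arm.job_done(), arm.get_state()['t'])"
```

```text
the job is handed in; nothing more can be done
the job is handed in; nothing more can be done
```

The tin is in the jig corner, flush against the back rail and the end stop, with the sliding block tight against it. I handed the job in at about 13 s of the 45 s; it reports no verdict.

- **What I did:** I pushed the tin square onto the back rail with both fingers, then used the block to push it along the rail to the end stop. The push force rose to about 29 N there with no further motion. A last press toward the rail reached about 10 N at the same position as the first, so the tin had not come off the rail.
- **Tin position:** the final top picture puts it at about (-45.6, -67.3) mm in the jig frame, against a seat of (-45, -65) mm. It is turned about 0.005 rad. The 2.3 mm difference in y is close to the 3 mm limit. I put it down to calibration and picking error (about 2 mm), because the stop in the push and the close-ups show no gap.
- **Block:** its outer face reads -219 mm where -220 mm is expected, which is a joint value of about 0.16.
- **Bystanders:** the before and after pictures match at the cup, tall tin, carton and brush. About 11% of the pixels around the small tin changed. I take that to be the arm's shadow, as the tin looks to be in the same place, but I did not measure it separately.

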